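# Put the square block away in the slide-lid case

### The job

Open the slide-lid case: raise the lid's front end over the lip, then slide the lid out until the cradle at the rear of the case is completely uncovered, and leave the lid in its grooves. Then lay the loose square steel block lengthwise in the cradle, square to it and flat on the case floor. Do not disturb the micrometer lying nearby.

Things in the scene. Friction and masses are not known exactly. Their poses are not given: they have to be found in the camera images.
- case: Wooden case fixed to the bench, 130 (x) x 200 (y) x 60 mm high, lid on top; own +y = front, the way the lid slides out. Origin: centre of its underside. Floor top z 8 mm. Side walls reach z 60 mm; rails on them (z 55 to 60) hold the lid in and leave 108 mm between them. Ledges under the lid: top z 36 mm. Rear wall top z 44 mm. Four steel screw lugs stick out 15 mm at its foot.
- lid: Loose steel lid plate 116 (x) x 187 (y) x 5 mm, 0.11 to 0.22 kg, axes as the case's, +y its front end. Origin: centre of the plate's underside, when shut at (0, 0, 36 mm) of the case. Play: 2 mm sideways, 1.5 mm endways, 14 mm upward under the rails. Slid out (+y) 75 to 95 mm it uncovers the cradle and still lies balanced in its grooves; past about 105 mm its front end sags.
- lip (a point): Middle of the top edge of the case's front wall (5 mm thick). It stands 6 mm above the ledges and so blocks the lid until the lid's front end is up by more than 6 mm; past the lip the lid just slides over it.
- pivot (a point): Point on the case's middle line, 25 mm behind its middle, at ledge height (36 mm). Behind it, toward the rear, the ledges are sunk by 7 mm, so the lid's tail hangs free: pressing the tail down tips the lid about this line and lifts its front end (up to 14 mm).
- lid_tail (a point): Where to press: on the top face of the lid's tail, on its middle line, 20 mm behind the rib's rear face, 70 mm behind the lid's centre. It sinks 3 to 5 mm as the lid tips; about 1 N tips it, then it meets a stop. The bare tail is 43 mm long (y) with thin serrations. Keep the press for about the first 10 mm of sliding, then ease it.
- lid_rib (a point): Centre of the rear face of the straight cross rib on the lid, 5 mm above the plate. The rib is 80 (x) x 8 mm (y), 12 mm high; its rear face is 50 mm behind the lid's centre. Push this face toward +y with closed fingers to slide the lid (about 1 to 4 N), or pinch the rib.
- lid_nose (a point): Middle of the lower edge of the lid's front end, 93.5 mm ahead of the lid's centre.
- cradle (a point): Centre of the cradle, on the case floor, 56 mm behind the case's middle; axes as the case's. Four corner posts leave a slot 31 mm wide (x); two end stops leave 70 mm of length (y). Posts and stops are 10 mm high; between the posts of one side there is a 40 mm gap (y) for a finger.
- block: Plain ground steel square block, 26 (x) x 60 (y) x 26 mm (z), 0.18 to 0.35 kg, lying on the bench right of the case, turned any way. Origin: its centre, 13 mm above what it lies on; y along its length.
- micrometer: Bystander: outside micrometer lying flat, 49 x 131 x 19 mm. Origin: centre of its underside.

How it is judged:
On the way:
1. the lid is over the lip and slid out at least 70 mm in its grooves (y of lid in the frame of case between 0.07 and 0.125 m and angle between lid's own z axis and vertical below 0.25 rad and z of lid_tail in the frame of case between 0.03 and 0.06 m), for 0.2 s.
At the end, for the whole second after the job is handed in: The lid is 70 to 125 mm out, still in its grooves; the block lies in the cradle on the case floor (centre within 6 mm across, 8 mm along and 4 mm in height, its length within 0.15 rad of the case's); both at rest (all of step 1 and x of block in the frame of cradle between -0.006 and 0.006 m and y of block in the frame of cradle between -0.008 and 0.008 m and z of block in the frame of cradle between 0.009 and 0.017 m and angle between the y axis of block and the y axis of case, either way round below 0.15 rad and linear speed of each of lid, block below 0.01 m/s); the robot touches nothing.
It fails at once if the micrometer is pushed or carried more than 30 mm (distance of micrometer from where it was at the start of the episode above 0.03 m).
It also fails if it takes over 54 s, if anything falls off the work surface, if the arm or the gripper's body presses on something with over 40 N, if the wrist force passes 120 N, or if a joint passes its speed limit or range.

### The arm

A 6-joint arm with a two-finger parallel gripper is mounted at the origin on the work surface; the furniture and walls round the work are solid. World frame = base frame: x ahead of the robot, y to its left, z up, the work surface at z = 0. Lengths are in m, angles in rad, forces in N, time in s.
With the tool pointing down it reaches from about 0.35 to 0.85 m from the base axis. Payload 8.1 kg.
Tool frame: the origin (TCP) lies between the finger pads; the fingertips stand tips_ahead ahead of it and the grasp point (between the pads) lies 8 mm behind it (tips_ahead is the distance from the TCP to the fingertips, in m); z points along the fingers, x is the direction in which the jaws open and shut, and the axes are right-handed (so a half turn about z gives the same grasp; the last joint's range is limited). The gripper opens to 93 mm and grips with 3 to 60 N. Pads are 15 mm wide; open, the fingers measure 128 mm over their backs; the gripper's body (75 mm by 188 mm) begins 65 mm behind the grasp point.
Start: joints at [1.194, 0.13, 1.488, -0, 1.523, -0.085], TCP at [0.173, 0.575, 0.23] pointing down, gripper open.
Joint ranges: [-2.96, 2.96], [-0.89, 2.26], [0.02, 2.5], [-1.34, 4.48], [0, 2.73], [-2.66, 2.66]. Speed limits (rad/s): [2.39, 2.39, 2.79, 3.14, 3.14, 3.14].

### API

Orientations are given as a rotation vector (axis times angle).
In Python, from plant import * gives the robot as it stands.
- The arm moves only by the tool play_rows, never from a script. Its argument "increments" is a list that holds one entry, the list of rows, each a list of 4 numbers: the shift along the tool's x, y, z in cm, then the turn about the tool's z in rad. A call has 1 to 5 rows; each row is the pose to reach, as a shift and turn from the pose measured when the call began, along the tool's axes at that moment; what a row does not reach only later rows make up. A row lasts 1/10 s, in which the tool goes at most 50 mm and 8.59 degrees, less where a joint would pass 70% of its speed; a pose out of reach is approached as far as the arm can. A call with a gripper value outside its range is refused whole. "jaw" is the finger opening in cm, from 0 to 9.3, set as the call begins (left out, the last holds). The fingers move at their own pace and stop on an object; "squeeze" is the grip in N (left out, the last holds). Time passes only in rows, so rows that repeat a pose let the fingers close. It gives the time, the measured TCP pose, the force and the opening at its end, in the units of the state.
- read_state(): the state, without advancing time (a new reading comes with each control period).
- read_camera(name): name is "scene" or "top"; returns (picture, depth): 480x640x3 uint8, blue, green, red; 480x640 float32, m along the optical axis (not along the pixel's ray), 0 where there is no reading.
- camera_params(name): a dict with "K" (3x3 intrinsics, pixels), "k1" (the pictures are not rectified: a ray, as slopes to the right and down, at radius r is drawn at 1 + k1 r^2 times it, then the intrinsics apply), "eye" and "orientation" of the camera in the world. Camera axes: x right, y up, looking along -z (the intrinsics and any distortion apply to the point x, -y, -z); pixel columns grow to the right and rows downward; lengths in m; the calibration is good to about 2 mm. A picture is of the moment at which its call begins. camera_params takes no time and is no camera call.
- close_job(): hands the job in, once; it reports no verdict.
The state is a dict: "t": time; "q": joint angles; "dq": joint speeds; "joint_torque": joint torques, N m; "tool_pos": TCP position; "orientation": TCP orientation; "force": force on the tool from outside, world axes, zero at the start; "wrist_torque": the same for the moment, N m; "opening": finger opening in m.
Only numpy, scipy, OpenCV 4.12 (cv2) and the standard library are available. Lean on these libraries where they do the work, as an engineer would, in place of code of your own. Each camera call takes 0.05 s, during which the arm holds its last target.

## Working session

There is one attempt and no reset: what is moved stays moved. The work goes in short steps, Python scripts to look and compute and a tool call to move; the robot and the scene stay as the last step left them, time stands still between calls to the robot, and variables do not carry over. Pictures are saved under pics/ and viewed, and the job is handed in when it is done.

Besides the shell and the picture viewer there is one more tool, called as name(argument=value, ...), one argument or row to a line, values as JSON. play_rows: Moves the arm, as the interface text tells. Its arguments: {"type":"object","properties":{"increments":{"type":"array"},"jaw":{"type":"number"},"squeeze":{"type":"number"}},"required":["increments"]}

```bash
ls; mkdir -p pics; python3 - <<'E'
from plant import *
import cv2, numpy as np
s=read_state(); print({k:np.round(v,4) for k,v in s.items()})
for n in ("scene","top"):
    p,d=read_camera(n); cv2.imwrite(f"pics/{n}0.png",p); np.save(f"pics/{n}0.npy",d); print(n,camera_params(n), d.min(), d.max())
E
```

```text
pics
{'t': np.float64(0.0), 'q': array([ 1.1936,  0.1312,  1.4893, -0.    ,  1.523 , -0.0854]), 'dq': array([-0.0011,  0.0009,  0.0006, -0.0012,  0.0022,  0.0015]), 'joint_torque': array([ 2.00000e-04, -5.59864e+01, -4.91738e+01,  7.68000e-02,
        3.60000e-02, -1.00000e-04]), 'tool_pos': array([0.1724, 0.5741, 0.2286]), 'orientation': array([ 2.5200e+00,  1.8743e+00, -2.4000e-03]), 'force': array([ 0.2964, -0.0855, -0.4918]), 'wrist_torque': array([ 0.001 ,  0.0197, -0.0061]), 'opening': np.float64(0.0927)}
scene {'K': array([[554.77070802,   0.        , 315.43845883],
       [  0.        , 554.77070802, 231.7913523 ],
       [  0.        ,   0.        ,   1.        ]]), 'k1': -0.10378958569908431, 'eye': array([ 0.0011583 , -0.91225189,  0.48615678]), 'orientation': array([ 1.14944947, -0.2695294 , -0.37430278])} 0.0 3.6997313
top {'K': array([[534.80669661,   0.        , 320.39262325],
       [  0.        , 534.80669661, 237.74986799],
       [  0.        ,   0.        ,   1.        ]]), 'k1': -0.14032891599588015, 'eye': array([ 0.23937816, -0.04159977,  1.08783374]), 'orientation': array([ 0.16653286, -0.15252106, -1.50240955])} 0.0 2.0961118
```

View pics/scene0.png

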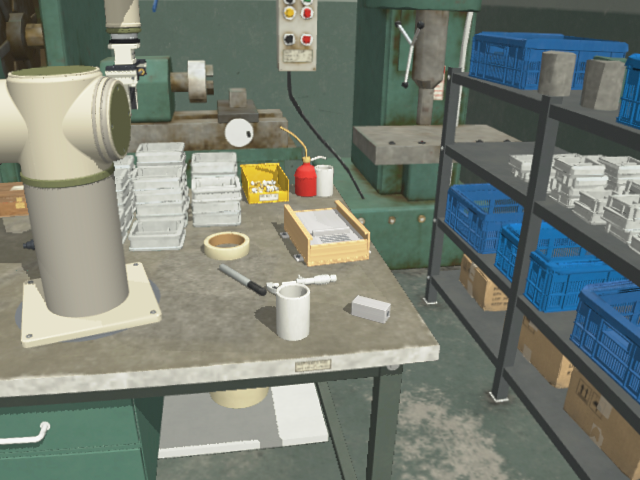

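View pics/top0.png

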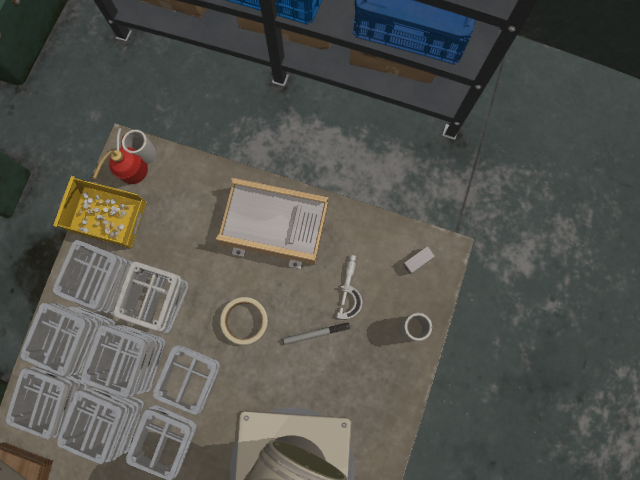

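```bash
cat > h.py <<'E'
from plant import *
import cv2, numpy as np
from scipy.spatial.transform import Rotation as R
def rays(name,uv):
    c=camera_params(name); uv=np.asarray(uv,float).reshape(-1,1,2)
    n=cv2.undistortPoints(uv,c["K"],np.array([c["k1"],0,0,0.]),None,None,None).reshape(-1,2)
    d=np.c_[n[:,0],-n[:,1],-np.ones(len(n))]
    return c["eye"], R.from_rotvec(c["orientation"]).apply(d)
def onplane(name,uv,z):
    e,d=rays(name,uv); return e+d*((z-e[2])/d[:,2])[:,None]
def atdepth(name,uv,dep):
    e,d=rays(name,uv); return e+d*np.asarray(dep)[:,None]
def proj(name,P):
    c=camera_params(name); p=R.from_rotvec(c["orientation"]).inv().apply(np.atleast_2d(P)-c["eye"])
    n=np.c_[p[:,0]/-p[:,2],-p[:,1]/-p[:,2]]; r2=(n**2).sum(1,keepdims=True); n=n*(1+c["k1"]*r2)
    return n*[c["K"][0,0],c["K"][1,1]]+c["K"][:2,2]
def cloud(name,d):
    v,u=np.nonzero(d>0); return np.c_[u,v],atdepth(name,np.c_[u,v],d[v,u])
E
python3 - <<'E'
from h import *
p=cv2.imread("pics/top0.png"); 
cv2.imwrite("pics/topc.png",cv2.resize(p[165:325,200:460],None,fx=3,fy=3,interpolation=cv2.INTER_CUBIC))
p=cv2.imread("pics/scene0.png"); 
cv2.imwrite("pics/scenec.png",cv2.resize(p[190:350,200:410],None,fx=3.7,fy=3.7,interpolation=cv2.INTER_CUBIC))
E
```

```text
(no output)
```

View pics/topc.png

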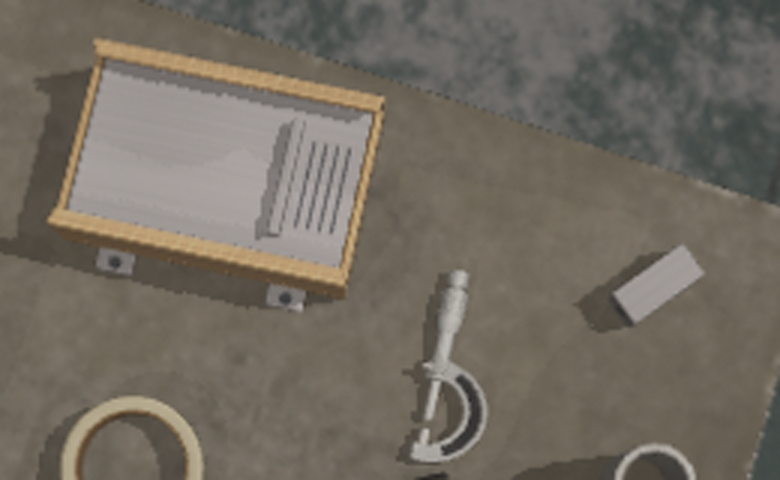

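View pics/scenec.png

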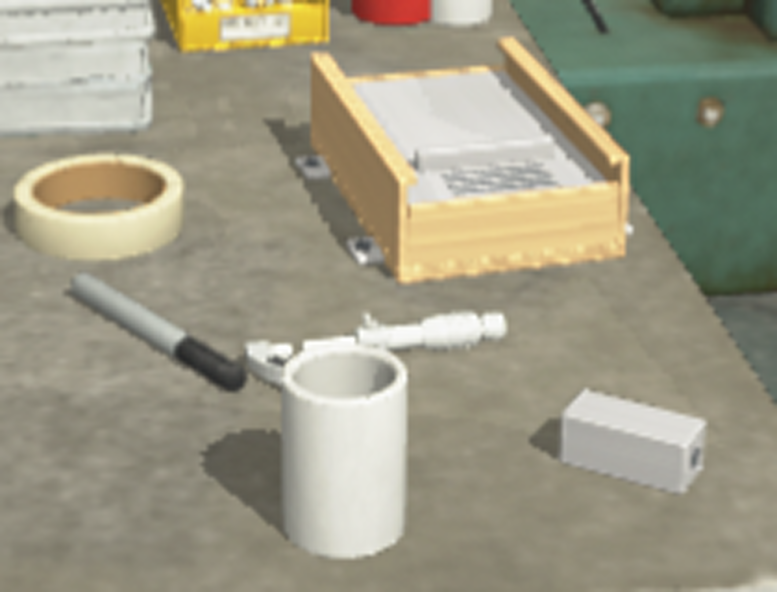

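```bash
python3 - <<'E'
from h import *
p=cv2.imread("pics/top0.png"); d=np.load("pics/top0.npy")
hsv=cv2.cvtColor(p,cv2.COLOR_BGR2HSV)
uv,P=cloud("top",d); H=hsv[uv[:,1],uv[:,0]].astype(int)
roi=(uv[:,0]>200)&(uv[:,0]<345)&(uv[:,1]>165)&(uv[:,1]<290)
wood=roi&(H[:,0]>8)&(H[:,0]<25)&(H[:,1]>85)&(H[:,2]>110)
print("wood",wood.sum(),np.histogram(P[wood,2],bins=np.arange(-.005,.075,.005)))
w=wood&(abs(P[:,2]-.06)<.004)
print(w.sum(),cv2.minAreaRect(P[w,:2].astype(np.float32)*1000))
bench=(uv[:,0]>380)&(uv[:,0]<400)&(uv[:,1]>240)&(uv[:,1]<300); print("bench z",np.median(P[bench,2]))
# lid steel
lid=roi&(H[:,1]<50)&(H[:,2]>100)&(P[:,2]>.03)
print("lid",np.histogram(P[lid,2],bins=np.arange(.03,.07,.003)))
b=(uv[:,0]>395)&(uv[:,0]<440)&(uv[:,1]>240)&(uv[:,1]<280)&(abs(P[:,2]-.026)<.005)
print("block",b.sum(),np.median(P[b,2]),cv2.minAreaRect(P[b,:2].astype(np.float32)*1000))
m=(uv[:,0]>325)&(uv[:,0]<375)&(uv[:,1]>245)&(uv[:,1]<325)&(P[:,2]>.006)&(P[:,2]<.04)
print("mic",m.sum(),cv2.minAreaRect(P[m,:2].astype(np.float32)*1000))
c=(uv[:,0]>395)&(uv[:,0]<440)&(uv[:,1]>305)&(uv[:,1]<345)&(P[:,2]>.05)
print("cup",c.sum(),np.median(P[c,2]),cv2.minAreaRect(P[c,:2].astype(np.float32)*1000))
# corners from masks
mask=np.zeros(p.shape[:2],np.uint8); mask[uv[w,1],uv[w,0]]=255; 
mb=np.zeros(p.shape[:2],np.uint8); mb[uv[b,1],uv[b,0]]=255
cv2.imwrite("pics/mask.png",np.hstack([cv2.resize(x[165:325,200:460],None,fx=1.5,fy=1.5) for x in (mask,mb)]))
E
```

```text
wood 1441 (array([  3,   7,  12,  11,  14,   3,   7,  19,  55, 179,  69,  33, 463,
       558,   8]), array([-0.005,  0.   ,  0.005,  0.01 ,  0.015,  0.02 ,  0.025,  0.03 ,
        0.035,  0.04 ,  0.045,  0.05 ,  0.055,  0.06 ,  0.065,  0.07 ]))
971 ((487.2752380371094, 73.02687072753906), (198.61183166503906, 131.20321655273438), 81.5802230834961)
bench z 0.0004736310875770311
lid (array([   0,    7,  437, 2286, 1715,  161,   27,   88,   47,    6,    2,
          0,    0]), array([0.03 , 0.033, 0.036, 0.039, 0.042, 0.045, 0.048, 0.051, 0.054,
       0.057, 0.06 , 0.063, 0.066, 0.069]))
block 366 0.026417746050910296 ((428.39862060546875, -226.21063232421875), (26.32745361328125, 61.156593322753906), 37.830318450927734)
mic 650 ((366.75494384765625, -89.58893585205078), (150.2279052734375, 67.93848419189453), 11.844783782958984)
cup 323 0.07412544098607743 ((290.6355895996094, -219.33285522460938), (51.94561767578125, 50.51836013793945), 59.79163360595703)
```

View pics/mask.png

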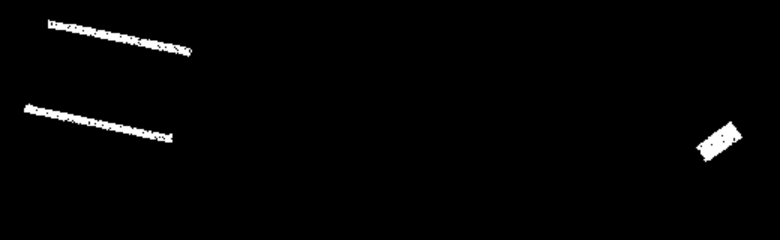

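```bash
python3 - <<'E'
import plant
print([n for n in dir(plant) if not n.startswith('__')])
print(getattr(plant,'tips_ahead',None))
from h import *
# refine: fit lines, scene camera check
c=np.array([487.28,73.03])/1000; a=np.deg2rad(81.58); Y=np.array([np.cos(a),np.sin(a)]); X=np.array([Y[1],-Y[0]])
def case(x,y,z): return np.r_[c+X*x/1000+Y*y/1000, z/1000]
pts=[case(x,y,60) for x in(-65,65) for y in(-100,100)]+[case(x,-100,0) for x in(-65,65)]+[case(0,-70,41),case(-40,-50,53),case(40,-50,53)]
for cam in("scene","top"):
    p=cv2.imread(f"pics/{cam}0.png"); q=proj(cam,pts)
    x0,y0=(200,180) if cam=="scene" else (200,165)
    im=cv2.resize(p[y0:y0+150,x0:x0+190],None,fx=4,fy=4,interpolation=cv2.INTER_CUBIC)
    for u,v in q: cv2.drawMarker(im,(int((u-x0+.5)*4),int((v-y0+.5)*4)),(0,0,255),0,14,1)
    cv2.imwrite(f"pics/chk_{cam}.png",im)
s=read_state(); M=R.from_rotvec(s["orientation"]).as_matrix(); print(M.round(3))
E
```

```text
['IKError', 'camera_params', 'close_job', 'read_camera', 'read_state', 'tips_ahead']
0.011
[[ 0.288  0.958 -0.001]
 [ 0.958 -0.288 -0.002]
 [-0.002 -0.    -1.   ]]
```

View pics/chk_scene.png

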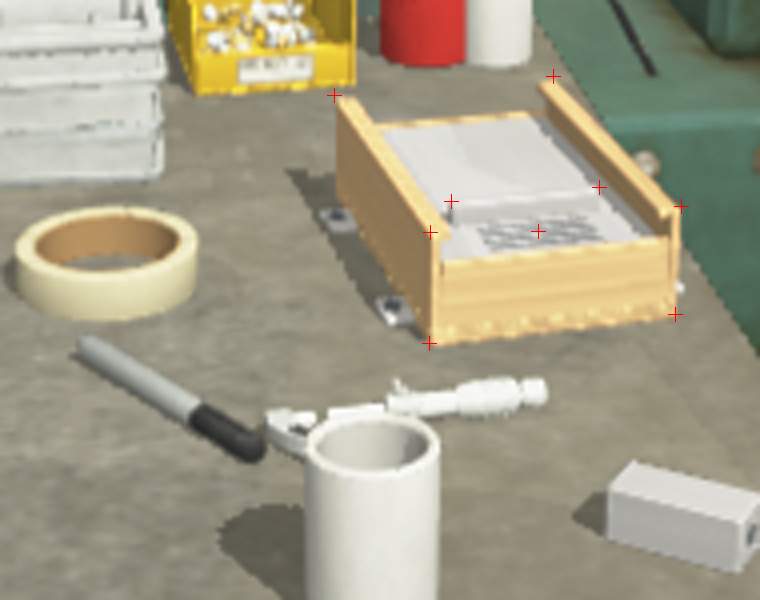

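View pics/chk_top.png

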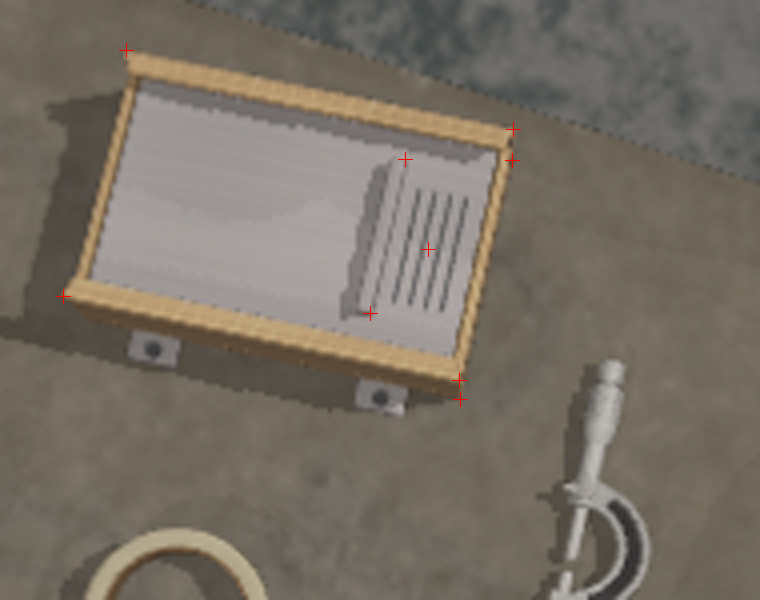

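```bash
cat >> h.py <<'E'
C=np.array([487.28,73.03])/1000; A=np.deg2rad(81.58); Y=np.array([np.cos(A),np.sin(A)]); X=np.array([Y[1],-Y[0]])
def case(x,y,z): return np.r_[C+X*x/1000+Y*y/1000, z/1000]
def inc(P,yaw):  # tool increments (cm) to bring TCP to P with tool x at world yaw (deg, mod 180)
    s=read_state(); M=R.from_rotvec(s["orientation"]).as_matrix()
    d=M.T@(np.asarray(P)-s["tool_pos"])*100
    cur=np.degrees(np.arctan2(M[1,0],M[0,0])); t=(cur-yaw+90)%180-90
    print("t %.2f inc"%s["t"],d.round(2),"turn",np.deg2rad(t).round(3),"alt",np.deg2rad(t-180*np.sign(t)).round(3))
def where():
    s=read_state(); p=s["tool_pos"]; d=(p[:2]-C)*1000
    M=R.from_rotvec(s["orientation"]).as_matrix()
    print("t %.2f case x %.1f y %.1f  z tcp %.1f tip %.1f yaw %.2f (case x %.2f) tilt %.2f open %.1f F(case) %s"%(s["t"],d@X,d@Y,p[2]*1e3,p[2]*1e3-11,np.degrees(np.arctan2(M[1,0],M[0,0])),np.degrees(np.arctan2(X[1],X[0])),np.degrees(np.arccos(-M[2,2])),s["opening"]*1e3,np.round([s["force"][:2]@X,s["force"][:2]@Y,s["force"][2]],1)), "q",s["q"].round(2))
E
python3 - <<'E'
from h import *
inc(case(0,-66,120),-8.42)
where()
E
```

```text
t 0.10 inc [-45.45  45.53  10.94] turn 1.426 alt -1.716
t 0.10 case x -384.9 y 449.6  z tcp 228.7 tip 217.7 yaw 73.28 (case x -8.42) tilt 0.10 open 92.9 F(case) [-0.1  0.1  0.3] q [ 1.19  0.13  1.49 -0.    1.52 -0.09]
```

play_rows(
  increments=[
    [[-3,3,0,0.1],[-7,7,0,0.25],[-11,11,0,0.4],[-15,15,0,0.5],[-18,18,0,0.6]],
  ],
  jaw=0,
  squeeze=20,
)

```text
t: 0.6
tool_pos: [0.2875, 0.3588, 0.2285]
orientation: [2.963, 1.04, -0.002]
force: [1.9, -0.2, 0.4]
opening: 0.0577
```

```bash
python3 - <<'E'
from h import *
inc(case(0,-66,120),-8.42)
where()
E
```

```text
t 0.60 inc [-7.09 39.27 10.9 ] turn 0.822 alt -2.319
t 0.60 case x -239.5 y 253.4  z tcp 228.5 tip 217.5 yaw 38.69 (case x -8.42) tilt 0.13 open 57.7 F(case) [1.9 0.1 0.4] q [ 0.78 -0.26  1.86 -0.    1.54  0.11]
```

play_rows(
  increments=[
    [[-1,4.5,0,0.14],[-2,9,0,0.28],[-3,13.5,0,0.42],[-4,18,0,0.54],[-5,22,1,0.62]],
  ],
)

```text
t: 1.1
tool_pos: [0.3872, 0.154, 0.2199]
orientation: [3.139, 0.079, 0.003]
force: [0.8, 0.8, -0.3]
opening: 0.0175
```

```bash
python3 - <<'E'
from h import *
inc(case(0,-66,90),-8.42)
where()
E
```

```text
t 1.10 inc [ 8.27 15.04 13.02] turn 0.197 alt -2.944
t 1.10 case x -110.8 y 65.5  z tcp 219.9 tip 208.9 yaw 2.88 (case x -8.42) tilt 0.13 open 17.5 F(case) [ 0.7  0.9 -0.3] q [ 0.26 -0.39  1.98 -0.    1.55  0.21]
```

play_rows(
  increments=[
    [[2,4,1,0.05],[5,8,4,0.1],[7,12,7,0.15],[8.27,15.04,10,0.197],[8.27,15.04,13,0.197]],
  ],
)

```text
t: 1.6
tool_pos: [0.4792, 0.0042, 0.0894]
orientation: [3.13, -0.238, 0.006]
force: [0.2, 0.1, -0.2]
opening: 0.0006
```

```bash
python3 - <<'E'
from h import *
inc(case(0,-66,56),-8.42)
where()
E
```

```text
t 1.60 inc [-0.22 -0.33  3.34] turn -0.005 alt 3.137
t 1.60 case x 2.1 y -69.3  z tcp 89.4 tip 78.4 yaw -8.70 (case x -8.42) tilt 0.25 open 0.6 F(case) [ 0.2  0.1 -0.2] q [-0.1  -0.09  1.97 -0.    1.25  0.06]
```

play_rows(
  increments=[
    [[-0.2,-0.3,1.5,0],[-0.2,-0.3,3,0],[-0.2,-0.3,3.3,0],[-0.2,-0.3,3.3,0]],
  ],
)

```text
t: 2.0
tool_pos: [0.4771, 0.0074, 0.0559]
orientation: [3.13, -0.238, 0.003]
force: [-0.1, 0.3, 0.1]
opening: 0.0007
```

```bash
python3 - <<'E'
from h import *
where()
p,d=read_camera("scene"); cv2.imwrite("pics/s1.png",cv2.resize(p[150:300,220:420],None,fx=4,fy=4,interpolation=cv2.INTER_CUBIC))
E
```

```text
t 2.00 case x -0.5 y -66.4  z tcp 55.9 tip 44.9 yaw -8.69 (case x -8.42) tilt 0.18 open 0.7 F(case) [-0.1  0.3  0.1] q [-0.09 -0.04  2.   -0.    1.18  0.06]
```

View pics/s1.png

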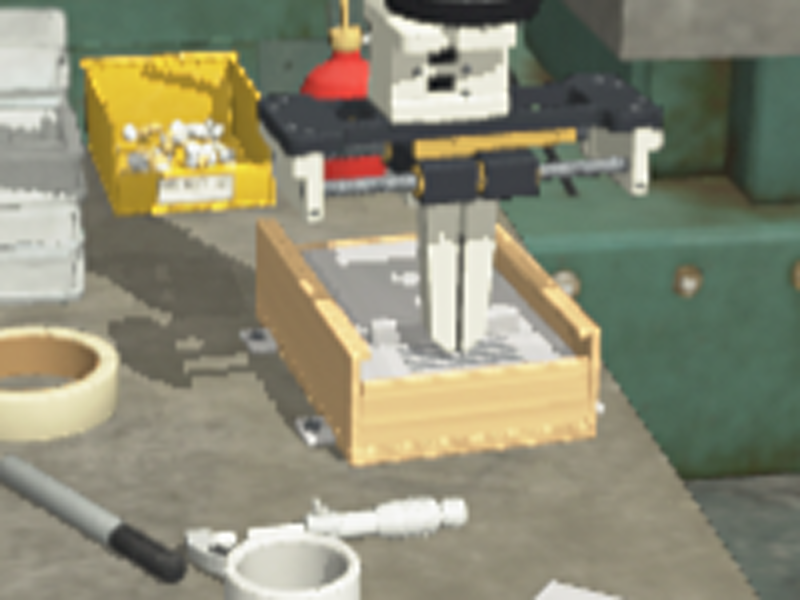

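The closed fingers (tips at crop px ~(458,352)) stand just over the serrations behind the rib, and the lid is still shut. Next I press down.

play_rows(
  increments=[
    [[0,0,0.3,0],[0,0,0.5,0],[0,0,0.7,0],[0,0,0.7,0]],
  ],
)

```text
t: 2.45
tool_pos: [0.4782, 0.0074, 0.05]
orientation: [3.13, -0.238, 0.007]
force: [0.8, -0.5, 1.1]
opening: 0.0002
```

```bash
python3 - <<'E'
from h import *
where()
E
```

```text
t 2.45 case x 0.7 y -66.2  z tcp 50.0 tip 39.0 yaw -8.68 (case x -8.42) tilt 0.29 open 0.2 F(case) [ 0.8 -0.3  1.1] q [-0.09 -0.03  2.   -0.    1.17  0.06]
```

play_rows(
  increments=[
    [[0,0,0.2,0],[0,0,0.3,0],[0,0,0.3,0]],
  ],
)

```text
t: 2.75
tool_pos: [0.4786, 0.0074, 0.0483]
orientation: [3.13, -0.237, 0.008]
force: [-5.8, 1.1, 14.3]
opening: 0.0006
```

```bash
python3 - <<'E'
from h import *
where()
E
```

```text
t 2.75 case x 1.1 y -66.2  z tcp 48.3 tip 37.3 yaw -8.67 (case x -8.42) tilt 0.32 open 0.6 F(case) [-5.9  0.3 14.3] q [-0.09 -0.03  2.   -0.    1.17  0.06]
```

play_rows(
  increments=[
    [[0,-0.3,0.05,0],[0,-0.6,0.05,0],[0,-0.9,0.05,0],[0,-1.2,0.05,0]],
  ],
)

```text
t: 3.15
tool_pos: [0.4816, 0.018, 0.0491]
orientation: [3.128, -0.237, 0.011]
force: [-1.7, -8.2, 10.0]
opening: 0.0002
```

```bash
python3 - <<'E'
from h import *
where()
p,d=read_camera("scene"); cv2.imwrite("pics/s2.png",cv2.resize(p[150:300,220:420],None,fx=4,fy=4,interpolation=cv2.INTER_CUBIC))
E
```

```text
t 3.15 case x 2.4 y -55.3  z tcp 49.1 tip 38.1 yaw -8.67 (case x -8.42) tilt 0.49 open 0.2 F(case) [-0.5 -8.4 10. ] q [-0.07 -0.03  1.99 -0.01  1.17  0.09]
```

View pics/s2.png

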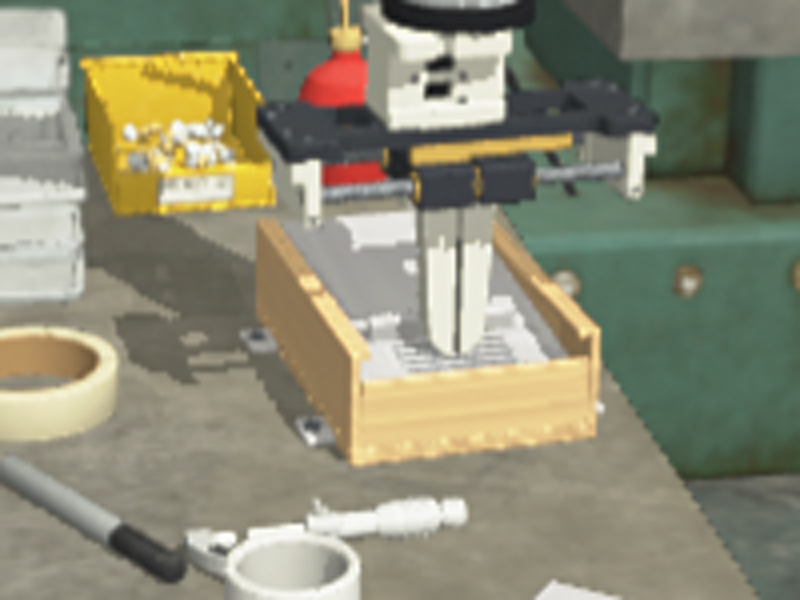

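play_rows(
  increments=[
    [[-0.1,-0.3,0.0,0],[-0.1,-0.6,0.0,0],[-0.2,-0.9,0.0,0],[-0.2,-1.2,0,0]],
  ],
)

```text
t: 3.6
tool_pos: [0.4829, 0.0294, 0.0506]
orientation: [3.126, -0.237, 0.016]
force: [-3.0, -10.4, 14.6]
opening: 0.0006
```

```bash
python3 - <<'E'
from h import *
where()
E
```

```text
t 3.60 case x 2.0 y -43.8  z tcp 50.6 tip 39.6 yaw -8.67 (case x -8.42) tilt 0.69 open 0.6 F(case) [ -1.4 -10.7  14.6] q [-0.04 -0.03  1.99 -0.01  1.17  0.11]
```

play_rows(
  increments=[
    [[-0.1,-0.2,-0.2,0],[-0.2,-0.6,-0.4,0],[-0.2,-1.2,-0.5,0],[-0.2,-2.0,-0.5,0],[-0.2,-2.8,-0.5,0]],
  ],
)

```text
t: 4.1
tool_pos: [0.485, 0.0581, 0.0553]
orientation: [3.126, -0.237, 0.015]
force: [-0.4, -1.4, 1.2]
opening: 0.0003
```

```bash
python3 - <<'E'
from h import *
where()
p,d=read_camera("scene"); cv2.imwrite("pics/s3.png",cv2.resize(p[150:300,220:420],None,fx=4,fy=4,interpolation=cv2.INTER_CUBIC))
E
```

```text
t 4.10 case x -0.0 y -15.1  z tcp 55.3 tip 44.3 yaw -8.67 (case x -8.42) tilt 0.68 open 0.3 F(case) [-0.1 -1.5  1.2] q [ 0.02 -0.02  1.98 -0.01  1.18  0.17]
```

View pics/s3.png

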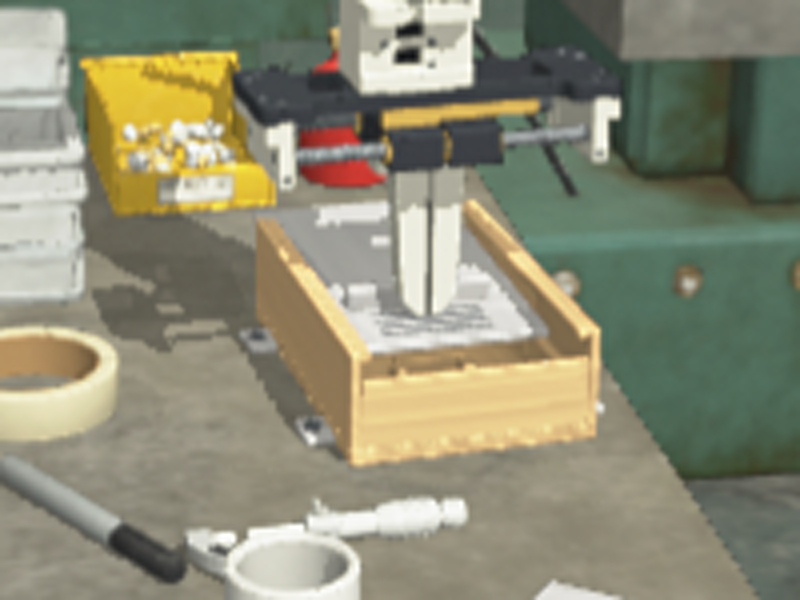

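The lid has cleared the lip and its rear edge has uncovered the cradle's rear end (crop px ~(420,365)). I'll keep pushing to TCP y ≈ +27.

play_rows(
  increments=[
    [[0,-0.8,0,0],[0,-1.6,0,0],[0,-2.4,0,0],[0,-3.2,0,0],[0,-3.7,0,0]],
  ],
)

```text
t: 4.65
tool_pos: [0.4909, 0.0966, 0.0551]
orientation: [3.127, -0.236, 0.016]
force: [0.8, -2.6, 0.4]
opening: 0.0005
```

```bash
python3 - <<'E'
from h import *
where()
E
```

```text
t 4.65 case x 0.1 y 23.8  z tcp 55.1 tip 44.1 yaw -8.63 (case x -8.42) tilt 0.66 open 0.5 F(case) [ 1.2 -2.5  0.4] q [ 0.1   0.01  1.94 -0.01  1.18  0.25]
```

play_rows(
  increments=[
    [[0,-0.3,0,0],[0,-0.4,0,0],[0,0.5,0,0],[0,0.6,-4,0],[0,2,-9,0]],
  ],
)

```text
t: 5.15
tool_pos: [0.4845, 0.0777, 0.1416]
orientation: [3.127, -0.235, 0.006]
force: [0.7, -0.4, 0.0]
opening: 0.0005
```

```bash
python3 - <<'E'
from h import *
where()
inc([0.4284,-0.2262,0.15],37.83)
E
```

```text
t 5.15 case x -3.4 y 4.3  z tcp 141.6 tip 130.6 yaw -8.59 (case x -8.42) tilt 0.40 open 0.5 F(case) [ 0.7 -0.3  0. ] q [ 0.06 -0.11  1.89 -0.01  1.36  0.21]
t 5.15 inc [-1.   30.9  -0.67] turn -0.81 alt 2.331
```

play_rows(
  increments=[
    [[0,4,-0.7,-0.12],[-0.2,8,-0.7,-0.24],[-0.4,12,-0.7,-0.36],[-0.6,16,-0.7,-0.48],[-0.8,20,-0.7,-0.6]],
  ],
  jaw=6,
)

```text
t: 5.65
tool_pos: [0.4457, -0.1207, 0.1496]
orientation: [3.054, 0.707, 0.003]
force: [0.2, -0.7, 0.7]
opening: 0.0357
```

```bash
python3 - <<'E'
from h import *
where()
inc([0.4284,-0.2262,0.10],37.83)
p,d=read_camera("top"); cv2.imwrite("pics/t3.png",cv2.resize(p[165:325,200:460],None,fx=3,fy=3,interpolation=cv2.INTER_CUBIC))
cv2.imwrite("pics/t3f.png",p); np.save("pics/t3.npy",d)
E
```

```text
t 5.65 case x -12.7 y -197.7  z tcp 149.6 tip 138.6 yaw 26.05 (case x -8.42) tilt 0.41 open 35.7 F(case) [ 0.3 -0.7  0.7] q [-0.37 -0.21  1.96 -0.    1.38 -0.83]
t 5.65 inc [-6.2   8.69  5.02] turn -0.206 alt 2.936
```

View pics/t3.png

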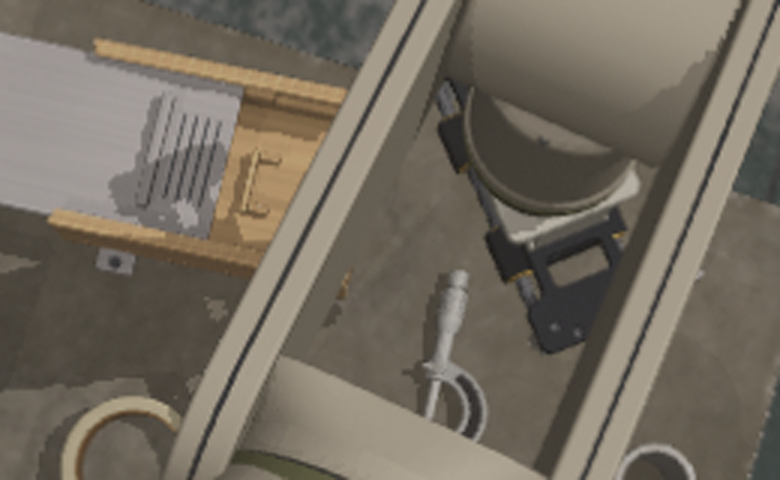

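play_rows(
  increments=[
    [[-2,3,0,-0.1],[-4.2,6,1,-0.2],[-6.2,8.7,3,-0.206],[-6.2,8.7,5,-0.206],[-6.2,8.7,5,-0.206]],
  ],
)

```text
t: 6.2
tool_pos: [0.4259, -0.2315, 0.0976]
orientation: [2.963, 1.029, -0.006]
force: [-0.4, -0.8, 0.1]
opening: 0.0602
```

```bash
python3 - <<'E'
from h import *
where()
inc([0.4284,-0.2262,0.015],37.83)
p,d=read_camera("scene"); cv2.imwrite("pics/s4.png",cv2.resize(p[190:350,230:430],None,fx=4,fy=3.7,interpolation=cv2.INTER_CUBIC))
E
```

```text
t 6.20 case x -16.1 y -310.2  z tcp 97.6 tip 86.6 yaw 38.32 (case x -8.42) tilt 0.36 open 60.2 F(case) [-0.2 -0.8  0.1] q [-0.6  -0.08  1.95 -0.01  1.27 -1.27]
t 6.20 inc [ 0.57 -0.29  8.25] turn 0.008 alt -3.133
```

View pics/s4.png

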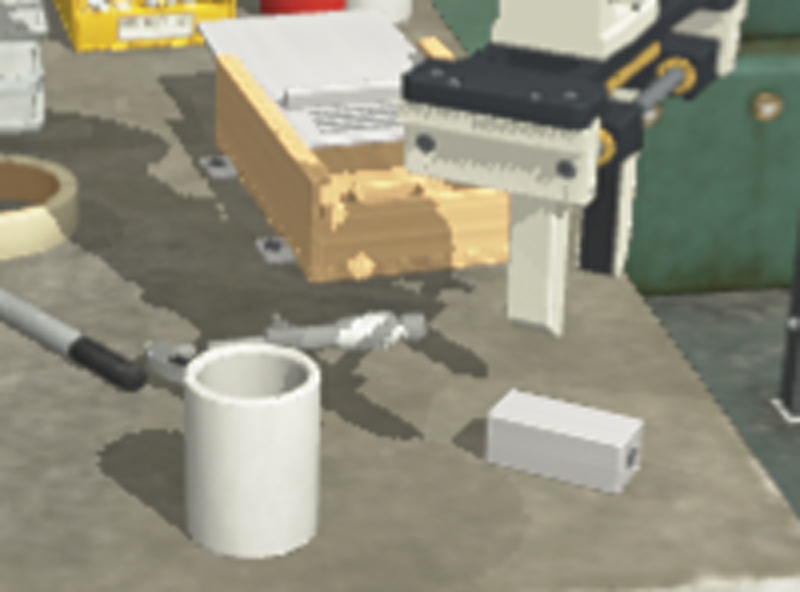

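play_rows(
  increments=[
    [[0.57,-0.29,0.5,0.008],[0.57,-0.29,3.5,0.008],[0.57,-0.29,6.5,0.008],[0.57,-0.29,8.2,0.008],[0.57,-0.29,8.2,0.008]],
  ],
)

```text
t: 6.75
tool_pos: [0.4284, -0.224, 0.0153]
orientation: [2.967, 1.021, -0.007]
force: [0.0, 0.7, -0.2]
opening: 0.0598
```

```bash
python3 - <<'E'
from h import *
where()
inc([0.4284,-0.2262,0.015],37.83)
E
```

```text
t 6.75 case x -14.8 y -302.4  z tcp 15.3 tip 4.3 yaw 37.98 (case x -8.42) tilt 0.33 open 59.8 F(case) [-0.1  0.7 -0.2] q [-0.58  0.04  2.   -0.01  1.1  -1.24]
t 6.75 inc [-0.14  0.18  0.03] turn 0.003 alt -3.139
```

play_rows(
  increments=[
    [[-0.14,0.18,0,0],[-0.14,0.18,0,0],[-0.14,0.18,0,0],[-0.14,0.18,0,0],[-0.14,0.18,0,0]],
  ],
  jaw=2,
  squeeze=25,
)

```text
t: 7.25
tool_pos: [0.4288, -0.2266, 0.016]
orientation: [2.967, 1.021, -0.006]
force: [-1.0, 1.8, 2.6]
opening: 0.0259
```

```bash
python3 - <<'E'
from h import *
where()
E
```

```text
t 7.25 case x -13.9 y -305.0  z tcp 16.0 tip 5.0 yaw 37.97 (case x -8.42) tilt 0.34 open 25.9 F(case) [-1.3  1.7  2.6] q [-0.59  0.04  2.   -0.01  1.1  -1.25]
```

play_rows(
  increments=[
    [[0,0,-2,0],[0,0,-6,0],[0,0,-10,0],[0,0,-12,0]],
  ],
)

```text
t: 7.65
tool_pos: [0.4303, -0.2268, 0.1396]
orientation: [2.964, 1.02, -0.002]
force: [-0.0, -0.7, -2.2]
opening: 0.0259
```

```bash
python3 - <<'E'
from h import *
where()
inc(case(0,-56,120),-8.42)
E
```

```text
t 7.65 case x -12.5 y -304.9  z tcp 139.6 tip 128.6 yaw 37.97 (case x -8.42) tilt 0.44 open 25.9 F(case) [ 0.1 -0.7 -2.2] q [-0.59 -0.12  1.91 -0.01  1.35 -1.25]
t 7.65 inc [ 18.89 -16.27   1.78] turn 0.81 alt -2.332
```

play_rows(
  increments=[
    [[3,-2.6,0,0.14],[6,-5.2,0,0.28],[9,-7.8,0,0.42],[12,-10.4,0,0.56],[15,-13,0,0.7]],
  ],
)

```text
t: 8.15
tool_pos: [0.4677, -0.0334, 0.138]
orientation: [3.134, -0.051, 0.001]
force: [0.4, 0.0, -2.1]
opening: 0.0259
```

```bash
python3 - <<'E'
from h import *
where()
inc(case(0,-56,110),-8.42)
E
```

```text
t 8.15 case x -3.7 y -108.2  z tcp 138.0 tip 127.0 yaw -1.88 (case x -8.42) tilt 0.44 open 25.9 F(case) [ 0.4  0.1 -2.1] q [-0.18 -0.17  1.95 -0.01  1.36 -0.14]
t 8.15 inc [ 0.96 -5.16  2.76] turn 0.114 alt -3.027
```

play_rows(
  increments=[
    [[0.5,-2.6,0,0.1],[0.96,-5.16,1,0.114],[0.96,-5.16,2.7,0.114],[0.96,-5.16,2.76,0.114]],
  ],
)

```text
t: 8.55
tool_pos: [0.4769, 0.0185, 0.1074]
orientation: [3.126, -0.227, -0.006]
force: [-0.7, 0.1, -3.1]
opening: 0.0257
```

```bash
python3 - <<'E'
from h import *
where()
inc(case(0,-56,70),-8.42)
p,d=read_camera("scene"); cv2.imwrite("pics/s5.png",cv2.resize(p[150:300,220:420],None,fx=4,fy=4,interpolation=cv2.INTER_CUBIC));cv2.imwrite("pics/s5f.png",p)
p,d=read_camera("top"); cv2.imwrite("pics/t5.png",cv2.resize(p[165:325,200:460],None,fx=3,fy=3,interpolation=cv2.INTER_CUBIC))
E
```

```text
t 8.55 case x -2.2 y -55.5  z tcp 107.4 tip 96.4 yaw -8.32 (case x -8.42) tilt 0.48 open 25.7 F(case) [-0.7  0.  -3.1] q [-0.06 -0.11  1.96 -0.01  1.3   0.08]
t 8.55 inc [0.24 0.02 3.74] turn 0.002 alt -3.14
```

View pics/s5.png

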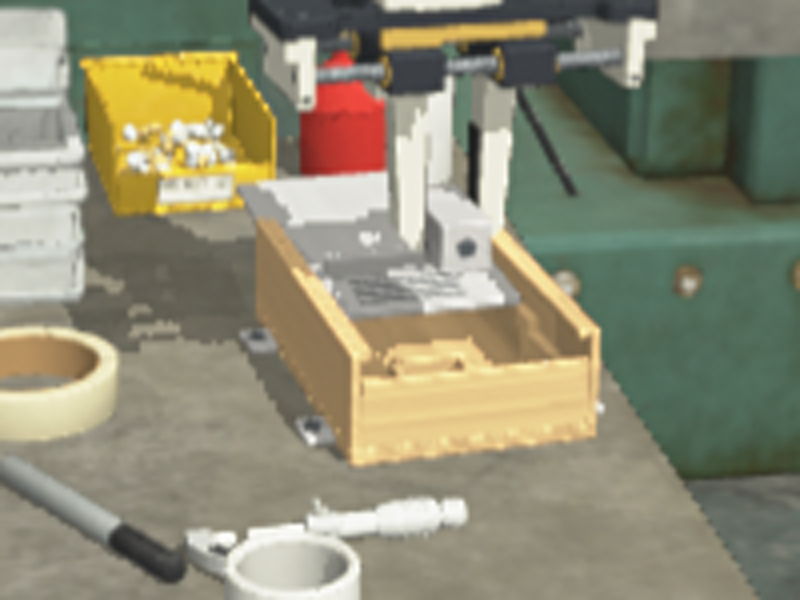

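View pics/t5.png

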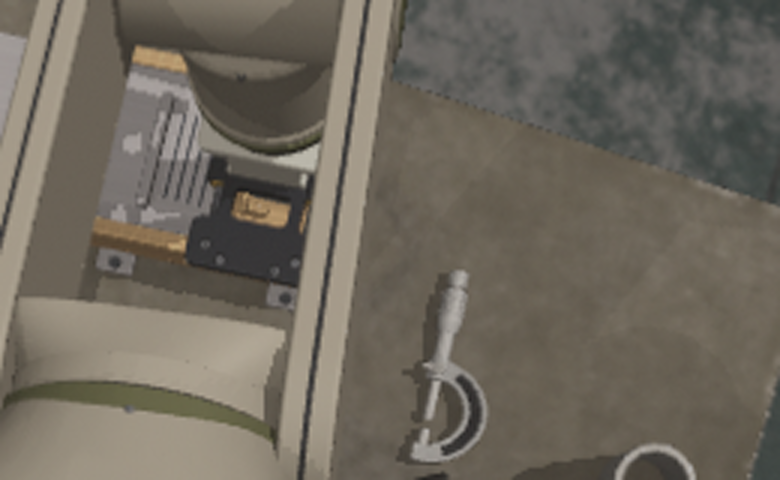

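```bash
python3 - <<'E'
from h import *
s=read_state(); t=s["tool_pos"]; 
M=R.from_rotvec(s["orientation"]).as_matrix(); bx=M[:,0]; by=-M[:,1]
pts=[t+bx*x/1e3+by*y/1e3+np.array([0,0,z/1e3]) for x in(-13,13) for y in(-30,) for z in (-16,10)]+[t+bx*-.013+by*.03+[0,0,.01]]
pts+= [case(x,y,60) for x in(-65,65) for y in(-100,)]+[case(x,-100,0) for x in(-65,65)]
p=cv2.imread("pics/s5f.png"); im=cv2.resize(p[190:280,290:390],None,fx=8,fy=6.6,interpolation=cv2.INTER_CUBIC)
for u,v in proj("scene",pts): cv2.drawMarker(im,(int((u-290+.5)*8),int((v-190+.5)*6.6)),(0,0,255),0,14,1)
cv2.imwrite("pics/s5m.png",im)
E
```

```text
(no output)
```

View pics/s5m.png

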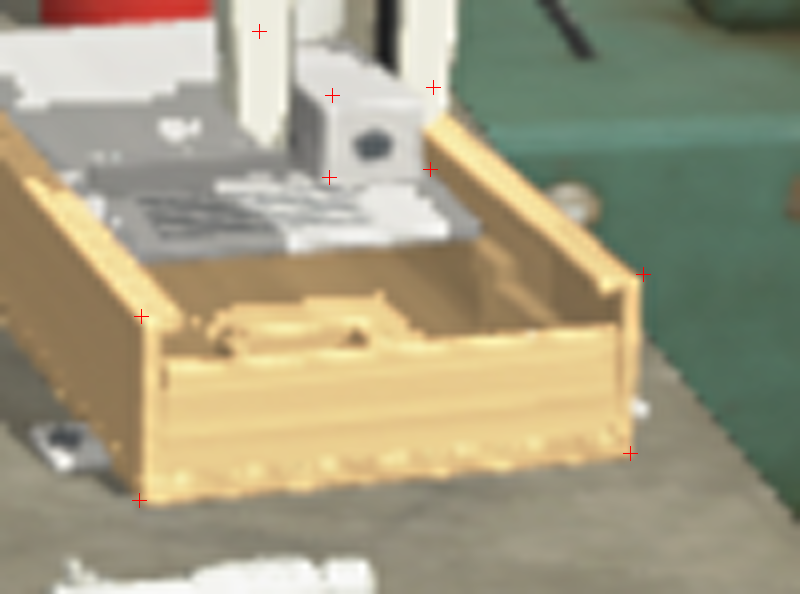

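play_rows(
  increments=[
    [[0.2,0,1,0],[0.24,0.04,3,0],[0.24,0.04,4.5,0],[0.24,0.04,5.5,0],[0.24,0.04,5.5,0]],
  ],
)

```text
t: 9.15
tool_pos: [0.4794, 0.0159, 0.053]
orientation: [3.125, -0.231, -0.005]
force: [-0.4, 0.2, -2.4]
opening: 0.026
```

```bash
python3 - <<'E'
from h import *
where()
inc(case(0,-56,40),-8.42)
p,d=read_camera("scene"); cv2.imwrite("pics/s6.png",cv2.resize(p[190:280,290:390],None,fx=8,fy=6.6,interpolation=cv2.INTER_CUBIC))
E
```

```text
t 9.15 case x 0.5 y -57.7  z tcp 53.0 tip 42.0 yaw -8.46 (case x -8.42) tilt 0.48 open 26.0 F(case) [-0.5  0.1 -2.4] q [-0.07 -0.03  1.99 -0.01  1.18  0.08]
t 9.15 inc [-0.05 -0.18  1.3 ] turn -0.001 alt 3.141
```

View pics/s6.png

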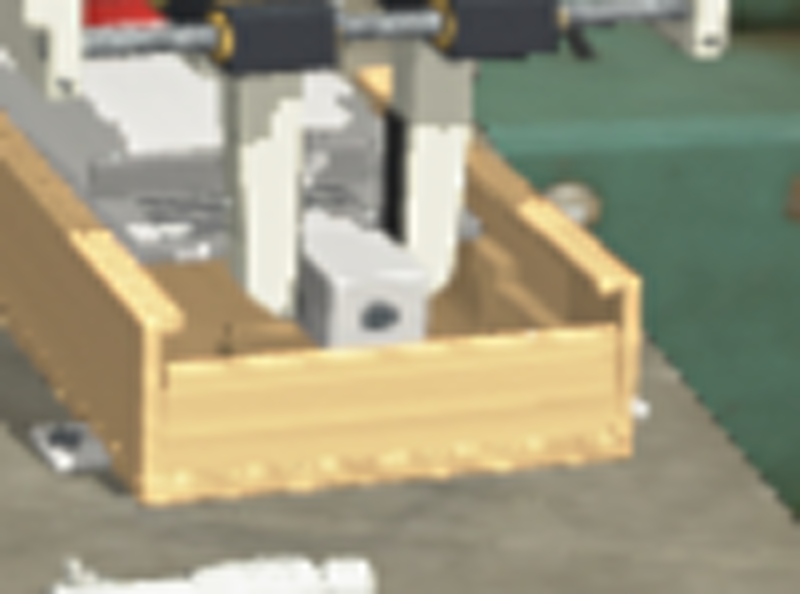

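play_rows(
  increments=[
    [[-0.05,-0.15,0.6,0],[-0.05,-0.15,1.3,0],[-0.05,-0.15,1.6,0],[-0.05,-0.15,1.6,0]],
  ],
)

```text
t: 9.6
tool_pos: [0.4793, 0.0175, 0.0375]
orientation: [3.125, -0.231, -0.005]
force: [-0.3, -0.5, -2.6]
opening: 0.0258
```

```bash
python3 - <<'E'
from h import *
where()
inc(case(0,-56,25),-8.42)
E
```

```text
t 9.60 case x 0.2 y -56.1  z tcp 37.5 tip 26.5 yaw -8.45 (case x -8.42) tilt 0.47 open 25.8 F(case) [-0.2 -0.6 -2.6] q [-0.06 -0.    2.   -0.01  1.15  0.09]
t 9.60 inc [-0.02 -0.02  1.25] turn -0.0 alt 3.141
```

Aligned to within 0.3 mm and 0.1°. I'll lower it gently.

play_rows(
  increments=[
    [[-0.02,0,0.2,0],[-0.02,0,0.4,0],[-0.02,0,0.6,0],[-0.02,0,0.7,0]],
  ],
)

```text
t: 10.0
tool_pos: [0.479, 0.0175, 0.0303]
orientation: [3.125, -0.231, -0.005]
force: [0.4, 0.1, -2.7]
opening: 0.0258
```

```bash
python3 - <<'E'
from h import *
where()
E
```

```text
t 10.00 case x -0.0 y -56.2  z tcp 30.3 tip 19.3 yaw -8.44 (case x -8.42) tilt 0.47 open 25.8 F(case) [ 0.4  0.2 -2.7] q [-0.06  0.01  2.   -0.01  1.14  0.09]
```

play_rows(
  increments=[
    [[0,0,0.2,0],[0,0,0.4,0],[0,0,0.55,0],[0,0,0.63,0],[0,0,0.65,0]],
  ],
)

```text
t: 10.5
tool_pos: [0.479, 0.0174, 0.0241]
orientation: [3.125, -0.231, -0.005]
force: [-2.8, 0.8, 2.9]
opening: 0.0254
```

```bash
python3 - <<'E'
from h import *
where()
E
```

```text
t 10.50 case x -0.0 y -56.3  z tcp 24.1 tip 13.1 yaw -8.44 (case x -8.42) tilt 0.48 open 25.4 F(case) [-2.9  0.4  2.9] q [-0.06  0.02  2.   -0.01  1.12  0.09]
```

play_rows(
  increments=[
    [[0,0,0,0],[0,0,0,0],[0,0,0,0],[0,0,0,0]],
  ],
  jaw=4.4,
)

```text
t: 10.9
tool_pos: [0.4792, 0.0174, 0.0242]
orientation: [3.125, -0.231, -0.004]
force: [0.8, -0.8, 0.1]
opening: 0.0435
```

play_rows(
  increments=[
    [[0,0,-0.5,0],[0,0,-2,0],[0,0,-5,0],[0,0,-9,0],[0,0,-13,0]],
  ],
)

```text
t: 11.4
tool_pos: [0.479, 0.0184, 0.1555]
orientation: [3.125, -0.231, -0.006]
force: [0.8, 0.2, 1.1]
opening: 0.0437
```

```bash
python3 - <<'E'
from h import *
where()
inc([0.42,-0.22,0.2],-8.4)
E
```

```text
t 11.40 case x -0.2 y -55.2  z tcp 155.5 tip 144.5 yaw -8.44 (case x -8.42) tilt 0.49 open 43.7 F(case) [0.8 0.3 1.1] q [-0.06 -0.15  1.9  -0.01  1.39  0.09]
t 11.40 inc [-2.35 24.48 -4.25] turn -0.001 alt 3.141
```

Next I move the arm to the side, toward the block's old place (z 0.2, clear of the cup and micrometer), for a clear top view.

play_rows(
  increments=[
    [[0,4,-3,0],[-1,9,-4.5,0],[-2,14,-4.5,0],[-2,19,-4.5,0],[-2,24,-4.5,0]],
  ],
)

```text
t: 11.9
tool_pos: [0.4244, -0.2129, 0.2036]
orientation: [3.125, -0.23, -0.003]
force: [0.5, 0.5, -0.4]
opening: 0.0439
```

play_rows(
  increments=[
    [[0,4,0,0],[0,8,0,0],[0,8,0,0]],
  ],
)

```text
t: 12.2
tool_pos: [0.4114, -0.2962, 0.2048]
orientation: [3.122, -0.237, -0.003]
force: [0.5, 0.5, 0.4]
opening: 0.044
```

```bash
python3 - <<'E'
from h import *
where()
p,d=read_camera("top"); cv2.imwrite("pics/t7.png",cv2.resize(p[150:310,150:410],None,fx=3,fy=3,interpolation=cv2.INTER_CUBIC));cv2.imwrite("pics/t7f.png",p); np.save("pics/t7.npy",d)
p,d=read_camera("scene"); cv2.imwrite("pics/s7.png",cv2.resize(p[170:300,240:400],None,fx=5,fy=4.6,interpolation=cv2.INTER_CUBIC))
E
```

```text
t 12.20 case x -21.0 y -376.4  z tcp 204.8 tip 193.8 yaw -8.67 (case x -8.42) tilt 0.61 open 44.0 F(case) [0.4 0.5 0.4] q [-0.72 -0.11  1.78 -0.01  1.47 -0.57]
```

View pics/t7.png

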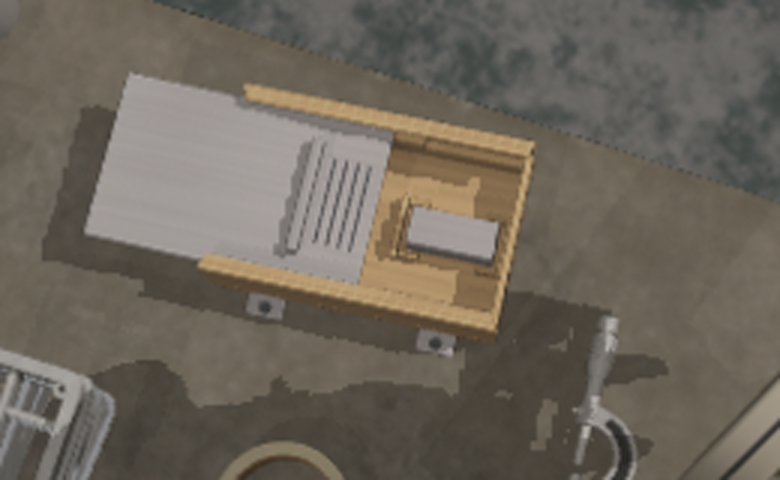

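View pics/s7.png

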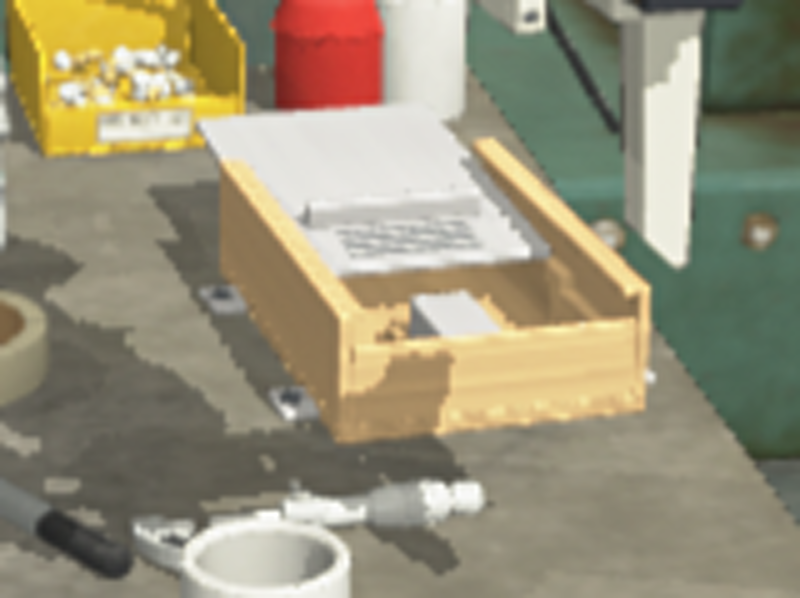

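```bash
python3 - <<'E'
from h import *
d=np.load("pics/t7.npy"); p=cv2.imread("pics/t7f.png"); hsv=cv2.cvtColor(p,cv2.COLOR_BGR2HSV)
uv,P=cloud("top",d); H=hsv[uv[:,1],uv[:,0]].astype(int)
q=(P[:,:2]-C)*1000; cx,cy=q@X,q@Y; z=P[:,2]*1e3
b=(abs(cx)<25)&(cy<-15)&(cy>-95)&(abs(z-34)<5)&(H[:,1]<60)
r=cv2.minAreaRect(np.c_[cx,cy][b].astype(np.float32)); print("block top (case frame)",b.sum(),r,"z",np.median(z[b]),z[b].min(),z[b].max())
l=(abs(cx)<54)&(cy>-40)&(cy<220)&(z>33)&(z<50)&(H[:,1]<60)
print("lid y",np.percentile(cy[l],[.2,99.8]),"mid lid",np.percentile(cy[l],[.2,99.8]).mean())
g=l&(abs(cx)<30); print("lid plane z vs y",np.polyfit(cy[g],z[g],1))
m=(uv[:,0]>325)&(uv[:,0]<375)&(uv[:,1]>245)&(uv[:,1]<325)&(P[:,2]>.006)&(P[:,2]<.04)
print("mic",m.sum(),cv2.minAreaRect(P[m,:2].astype(np.float32)*1000))
E
```

```text
block top (case frame) 370 ((-1.4043798446655273, -57.152828216552734), (26.287315368652344, 59.98673629760742), 0.6402348875999451) z 34.35213741145671 29.29996282594893 38.446421417011045
lid y [-38.54426815 181.36138311] mid lid 71.40855748081229
lid plane z vs y [ 0.05528849 41.58429288]
mic 657 ((364.9471130371094, -87.31623840332031), (148.96693420410156, 93.78162384033203), 5.898619174957275)
```

```bash
python3 - <<'E'
from h import *
a=cv2.imread("pics/top0.png"); p=cv2.imread("pics/t7f.png"); 
d=np.load("pics/t7.npy"); hsv=cv2.cvtColor(p,cv2.COLOR_BGR2HSV)
uv,P=cloud("top",d); H=hsv[uv[:,1],uv[:,0]].astype(int)
q=(P[:,:2]-C)*1000; cx,cy=q@X,q@Y; z=P[:,2]*1e3
l=(abs(cx+35)<12)&(cy>-40)&(cy<220)&(z>36)&(z<58)&(H[:,1]<60)
print(np.percentile(cy[l],[0.5,1,99,99.5]))
# mic shift by bright mask
for i in(a,p):
    g=cv2.cvtColor(i,cv2.COLOR_BGR2GRAY)[250:325,330:368]; m=cv2.moments((g>150).astype(np.uint8)); print(m['m10']/m['m00'],m['m01']/m['m00'],m['m00'])
where()
E
```

```text
[ -2.67004364  -2.29938743 181.01411946 182.68276674]
18.82371794871795 39.50961538461539 312.0
19.58823529411765 37.19117647058823 68.0
t 12.30 case x -20.7 y -372.7  z tcp 204.4 tip 193.4 yaw -8.55 (case x -8.42) tilt 0.47 open 44.2 F(case) [0.2 1.  0.3] q [-0.71 -0.12  1.78 -0.01  1.47 -0.56]
```

```bash
python3 -c "
from plant import *
print(close_job())"
```

```text
the job is handed in; nothing more can be done
None
```

I opened the case, laid the block in the cradle, and handed the job in at about 12.3 s of the 54 s allowed. `close_job()` gave no verdict, so everything below comes from my own last checks.

**What I did:** I pressed the lid's tail with closed fingers until the front end rose over the lip. I kept the press for the first part of the slide, then pushed the rib until the lid was out. I gripped the block across its width, lowered it between the cradle posts without touching them, released it on the floor and moved the arm clear.

**Last checks (top camera, case frame):**

| Item | Measured | Allowed |
|---|---|---|
| Lid slid out | about 88–89 mm | 70–125 mm |
| Lid tilt | about 0.055 rad, resting over the lip | below 0.25 rad |
| Block across the cradle | −1.4 mm | ±6 mm |
| Block along the cradle | −1.2 mm | ±8 mm |
| Block angle to the case | about 0.6° | 0.15 rad (8.6°) |
| Block top height | 34.4 mm (34 mm expected when flat on the floor) | 30–38 mm |

**Checks that disagreed:**
- **Lid position:** a first estimate gave 71 mm because pixels from the cradle area got into the mask. Measuring a clean strip of lid gave 88–89 mm, and the picture agrees.
- **Micrometer:** its outline drifted by 2–3 mm between the first and last measurement. A brightness check was no use because the arm's shadow lay on it. It looks unmoved in the pictures, and the arm passed well above it.

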